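# Find the left-hand spindle by feel and release its reel

## Robot

A 6-joint arm with a two-finger parallel gripper is mounted at the origin on the work surface. World frame = base frame: x ahead of the robot, y to its left, z up, the work surface at z = 0. Lengths are in mm, angles in rad, forces in N, time in s.
With the tool pointing down it reaches from about 250 to 775 mm from the base axis. Payload 4 kg.
Tool frame: the origin (TCP) lies on the front face of the gripper's body, between the roots of the fingers; the fingertips stand 97 mm ahead of it and the grasp point (between the pads) lies 78 mm ahead of it; y points along the fingers, z is the direction in which the jaws open and shut, and the axes are right-handed (so a half turn about y gives the same grasp; the last joint's range is limited). The gripper opens to 94 mm and grips with 3 to 60 N. Pads are 16 mm wide; open, the fingers measure 119 mm over their backs; the gripper's body (75 mm by 177 mm) begins 78 mm behind the grasp point.
Start: joints at [1.062, 0.087, 1.371, -0, 1.684, -0.103], TCP at [217.122, 505.34, 302.706] pointing down, gripper open.
Joint ranges: [-3.1, 3.1], [-0.76, 2.03], [0.27, 2.55], [-1.08, 4.22], [0.17, 2.65], [-2.57, 2.57]. Speed limits (rad/s): [2.79, 2.79, 3.14, 3.14, 3.14, 3.14].

## Interface

Orientations are given as a unit quaternion [x, y, z, w].
In Python, from bench import robot gives the robot as it stands.
- The arm moves only by the tool carry_out, never from a script. Its argument "series" is a list of rows, each a list of 6 numbers: the shift along the tool's x, y, z in units of 5 cm (1.0 is 5 cm), then the turn, a rotation vector about the tool's x, y, z in units of 0.1 rad (1.0 is 0.1 rad). A call has 1 to 8 rows; each row shifts and turns the commanded pose from where the row before left it, along the tool's axes as they then stand; what a row does not reach is not made up. A row lasts 1/10 s, in which the tool goes at most 50 mm and 8.59 degrees, less where a joint would pass 70% of its speed; a pose out of reach is approached as far as the arm can. A call with a number of a shift or a turn outside -1 to 1 is refused whole. A call with a gripper value outside its range is refused whole. "jaw" is the opening, from 0 (shut) to 1 (fully open), set as the call begins (left out, the last holds). The fingers move at their own pace and stop on an object; "squeeze" is the grip in N (left out, the last holds). Time passes only in rows, so rows that do not move let the fingers close. It gives the time, the measured TCP pose, the force and the opening at its end, in the units of the state.
- robot.get_obs(): the state, without advancing time (a new reading comes with each control period).
- robot.get_image(name): name is "scene" or "side" or "wrist"; returns a dict with "frame" (420x560x3 uint8, red, green, blue), "fx", "fy", "cx", "cy" (pixels), "k1" (the pictures are not rectified: a ray, as slopes to the right and down, at radius r is drawn at 1 + k1 r^2 times it, then the intrinsics apply), "origin" and "orientation" of the camera in the world. Camera axes: x right, y down, z forward; pixel columns grow to the right and rows downward; lengths in mm; the calibration is good to about 2 mm. A picture is of the moment at which its call begins. There is no depth.
- robot.job_done(): hands the job in, once; it reports no verdict.
The state is a dict: "t": time; "joint_pos": joint angles; "qvel": joint speeds; "tau": joint torques, N m; "ee_pos": TCP position; "ee_rot": TCP orientation; "contact_force": force on the tool from outside, world axes, zero at the start; "wrist_torque": the same for the moment, N m; "opening": opening from 0.0 (shut) to 1.0 (fully open).
Only numpy, scipy, OpenCV 4.12 (cv2) and the standard library are available. Lean on these libraries where they do the work, as an engineer would, in place of code of your own. Each camera call takes 0.05 s, during which the arm holds its last target. There are 200 camera calls.

## Task

Two look-alike reel spindles stand in the rack: one has a left-hand thread, the other an ordinary right-hand thread, and nothing shows which is which. Find the left-hand one by gently feeling its brass thumb nut both ways, back that nut off a good half turn, then pull its slotted aluminium washer out sideways by the tab and lay it flat in the middle of the blue bin, so that the reel can come off. Never force a nut so hard that a spindle is wrenched round in its rubber-lined clamp, leave the right-hand spindle done up tight with its washer in place (nip its nut up again if you moved it), and do not disturb the things lying around.

Things in the scene. Friction and masses are not known exactly. Their poses are not given: they have to be found in the camera images.
- rack: blue steel base 150 by 400 by 12 mm, fixed to the bench, origin at the centre of its underside, long side along y. 125 mm to either side of its middle stands an upright spindle in a rubber-lined grey clamp, with a black reel of 150 mm diameter, on its top flange a slotted washer, and above it a brass thumb nut on an 18 mm stud. The two look exactly alike
- seat_a (a point): on the axis of the spindle at the rack's +y end, on the upper face of the reel's top flange, 122 mm above the bench; axes as the rack's. The nut as found: round boss 30 mm across from 6 to 28 mm above this point, then an upright thumb plate from 28 to 58 mm above it, centred on the axis, 50 mm long (along x), 12 mm thick: pinch it across the 12 mm to turn
- seat_b (a point): the same point on the spindle at the rack's -y end; all else as for seat_a
- nut_p (a joint): turn of one of the two thumb nuts on its spindle, rad, anticlockwise seen from above positive, 0 as found (hand-tight). It rises 8 mm per turn of loosening; a stiff thread, about 0.2 N m to turn all the way; it can be backed off up to 1.4 turns. Which station it stands on changes from start to start and is not told
- nut_q (a joint): turn of the other of the two thumb nuts on its spindle, rad, anticlockwise seen from above positive, 0 as found (hand-tight). It rises 8 mm per turn of loosening; a stiff thread, about 0.2 N m to turn all the way; it can be backed off up to 1.4 turns. Which station it stands on changes from start to start and is not told
- spindle_p (a joint): twist of the spindle that carries nut_p in its rubber-lined clamp, rad, anticlockwise from above positive, 0 at rest. The rubber gives about 0.25 rad per N m and springs back
- spindle_q (a joint): twist of the spindle that carries nut_q in its rubber-lined clamp, rad, anticlockwise from above positive, 0 at rest. The rubber gives about 0.25 rad per N m and springs back
- washer_a: aluminium C-washer under the nut at seat_a, 78 mm wide, 6 thick, 0.1 kg. Origin: underside, centre (on the stud). Slot 21 mm wide from the centre to its -x edge (38 mm); at x = 45 to 57 mm an upright pull tab 14 mm wide (y), its top 28 mm above the underside. Drawn out along its own +x, 50 mm or more to clear the stud. Two 3 mm lips by the slot catch on the nut's boss till it has risen over 3 mm
- washer_b: the same washer under the nut at seat_b
- bin_floor (a point): centre of the inner floor of the blue open bin (fixed, outside 200 mm along x by 180 mm along y, walls 5 mm thick and 55 mm high); 5 mm above the bench, x along the bin's length
- carton: bystander: closed cardboard box 130 by 110 by 70 mm, origin at the centre of its underside
- tape: bystander: yellow tape measure, 75 by 40 by 65 mm, origin at the centre of its underside
- jar: bystander: round jar 60 mm in diameter, 70 mm tall, origin at the centre of its underside
Things that resemble listed ones, but are neither listed nor needed, are in the scene too. What is shaped like the washer_a but green, red or turquoise is not meant.

How it is judged:
By the outcome, as a careful person would: the job done as asked, in the order asked, and still so for the second after the job is handed in, with the robot touching nothing.
It also fails if it takes over 72 s, if anything falls off the work surface, if the arm or the gripper's body presses on something with over 40 N, if the wrist force passes 120 N, or if a joint passes its speed limit or range.

## Working session

There is one attempt and no reset: what is moved stays moved. The work goes in short steps, Python scripts to look and compute and a tool call to move; the robot and the scene stay as the last step left them, time stands still between calls to the robot, and variables do not carry over. Pictures are saved under pics/ and viewed, about 8 in all and at most 12, crops included, and the job is handed in when it is done.

Besides the shell and the picture viewer there is one more tool, called after ">>>" as name(argument=value, ...), one argument or row to a line, values as JSON. carry_out: Moves the arm, as the interface text tells. Its arguments: {"type":"object","properties":{"series":{"type":"array","items":{"type":"array","items":{"type":"number"}}},"jaw":{"type":"number"},"squeeze":{"type":"number"}},"required":["series"]}

```bash
ls; mkdir -p pics; cat > h.py <<'E'
import numpy as np, cv2
from scipy.spatial.transform import Rotation as R
from bench import robot
def save(n,f):
    im=robot.get_image(n); cv2.imwrite(f'pics/{f}.png',im['frame'][:,:,::-1]); np.save(f'pics/{f}.npy',im,allow_pickle=True); return im
def load(f): return np.load(f'pics/{f}.npy',allow_pickle=True).item()
def ray(im,u,v):
    p=np.array([(u-im['cx'])/im['fx'],(v-im['cy'])/im['fy']]); r=np.hypot(*p); s=r
    for _ in range(30): s=r/(1+im['k1']*s*s)
    p=p*(s/r if r>0 else 1)
    o=np.array(im['orientation'])
    M=R.from_quat(o).as_matrix() if o.size==4 else o.reshape(3,3)
    return np.array(im['origin']),M@np.array([*p,1.])
def onz(im,u,v,z):
    o,d=ray(im,u,v); return o+d*(z-o[2])/d[2]
def proj(im,P):
    o=np.array(im['orientation']); M=R.from_quat(o).as_matrix() if o.size==4 else o.reshape(3,3)
    c=M.T@(np.array(P)-np.array(im['origin'])); p=c[:2]/c[2]; p=p*(1+im['k1']*(p@p))
    return p[0]*im['fx']+im['cx'],p[1]*im['fy']+im['cy']
E
python3 - <<'E'
from h import *
a=save('scene','s0');b=save('side','d0');c=save('wrist','w0')
for i in(a,b,c):print(i['origin'],i['orientation'],i['fx'],i['k1'])
cv2.imwrite('pics/two.png',np.vstack([a['frame'],b['frame']])[:,:,::-1][:, :])
print(robot.get_obs())
E
```

```text
pics
[1111.62993079   29.27011834  998.40358056] [ 0.66834283  0.69301158 -0.1922035  -0.19002797] 386.5131292249093 -0.0994338359201052
[ -11.72387135 -864.29209731  841.41508521] [ 0.85013605 -0.25395324  0.14270366 -0.43864805] 536.4731173779925 -0.18503124647016864
[148.6722863  535.18048354 382.61762264] [0.82772417 0.5454691  0.07168665 0.11044089] 364.8663351168381 0.005199522691924951
{'t': 0.15, 'joint_pos': array([ 1.06194865e+00,  8.77933578e-02,  1.37185312e+00, -5.11243638e-06,
        1.68357730e+00, -1.03093043e-01]), 'qvel': array([ 0.00062224, -0.00168496, -0.00450046,  0.0003574 ,  0.0008037 ,
        0.00110893]), 'tau': array([ 1.39647789e-03, -3.40646660e+01, -3.02792645e+01,  7.17452774e-02,
        3.05643165e-02, -1.11519776e-04]), 'ee_pos': array([216.97709259, 505.13288392, 301.79585537]), 'ee_rot': array([ 0.69315482, -0.14264601,  0.14230201, -0.69205393]), 'contact_force': array([-0.2145872 ,  0.09741184, -0.22887852]), 'wrist_torque': array([-0.00946955, -0.01363402, -0.05072134]), 'opening': 0.9948774671677346}
```

View pics/s0.png

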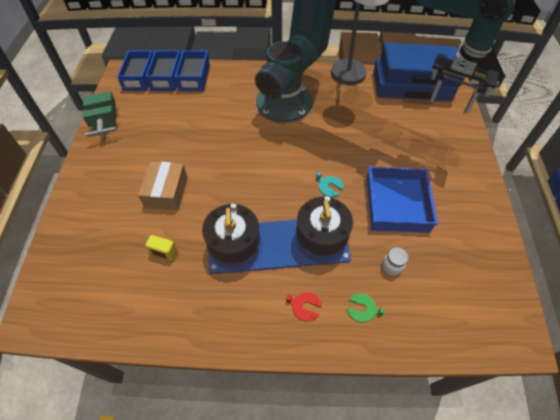

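View pics/d0.png

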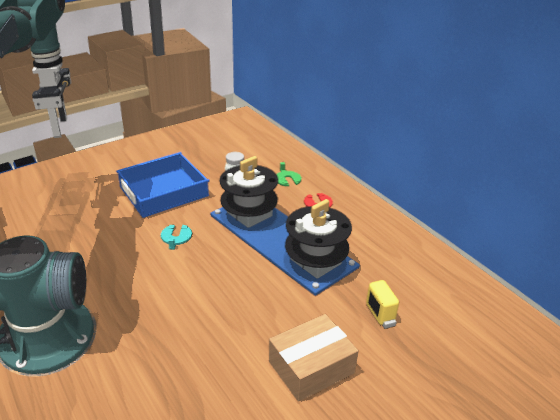

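```bash
python3 - <<'E'
from h import *
a=load('s0');b=load('d0')
A=cv2.resize(a['frame'][185:275,195:360],None,fx=4.8,fy=4.8,interpolation=cv2.INTER_CUBIC)
B1=cv2.resize(b['frame'][150:300,200:370],None,fx=4,fy=4,interpolation=cv2.INTER_CUBIC)
cv2.imwrite('pics/ca.png',A[:,:,::-1]);cv2.imwrite('pics/cb.png',B1[:,:,::-1])
for n,i in(('s',a),('d',b)):
    h=cv2.cvtColor(i['frame'],cv2.COLOR_RGB2HSV)
    for nm,lo,hi in(('blue',(105,150,50),(125,255,255)),('brass',(14,120,150),(24,220,255))):
        m=cv2.inRange(h,lo,hi)
        N,l,s,c=cv2.connectedComponentsWithStats(m)
        print(n,nm,[(s[k].tolist(),c[k].round(1).tolist()) for k in range(1,N) if s[k][4]>25 and s[k][1]>80][:14])
E
```

```text
s blue [([369, 167, 68, 57, 2561], [398.2, 200.1]), ([252, 222, 45, 46, 1494], [275.8, 244.7])]
s brass [([320, 82, 14, 8, 80], [325.2, 85.4]), ([341, 86, 6, 6, 27], [343.3, 88.4]), ([302, 113, 78, 32, 704], [340.0, 130.0]), ([364, 145, 71, 22, 313], [397.1, 152.6]), ([377, 160, 12, 6, 31], [381.3, 162.6]), ([324, 201, 7, 16, 60], [326.8, 208.4]), ([225, 208, 5, 18, 67], [227.4, 216.7]), ([100, 416, 13, 4, 42], [105.8, 417.8])]
d blue [([262, 101, 18, 16, 64], [269.8, 108.2]), ([356, 125, 10, 10, 43], [361.0, 130.0]), ([117, 153, 91, 64, 3529], [164.0, 183.4]), ([529, 174, 12, 10, 52], [533.8, 178.2]), ([437, 200, 13, 9, 38], [443.0, 204.5]), ([211, 208, 15, 14, 56], [219.2, 214.9]), ([422, 215, 21, 18, 95], [432.1, 223.1]), ([228, 224, 71, 54, 1097], [268.5, 243.4]), ([297, 276, 34, 17, 136], [312.0, 284.4])]
d brass [([0, 107, 560, 313, 66277], [275.2, 290.9]), ([245, 169, 9, 10, 61], [248.7, 174.4]), ([0, 174, 6, 13, 29], [2.2, 180.5]), ([103, 180, 9, 7, 34], [106.9, 183.1]), ([108, 193, 29, 29, 351], [121.8, 208.0]), ([48, 222, 11, 10, 28], [53.8, 226.2]), ([117, 251, 11, 17, 36], [122.4, 258.3]), ([85, 294, 11, 19, 70], [90.6, 301.3]), ([145, 313, 7, 10, 28], [147.7, 316.7]), ([98, 317, 13, 24, 54], [103.6, 327.5]), ([548, 326, 12, 15, 37], [553.7, 334.1]), ([543, 336, 13, 11, 34], [549.4, 340.6]), ([436, 353, 14, 14, 44], [444.2, 358.2]), ([552, 354, 8, 11, 29], [555.3, 358.8])]
```

View pics/ca.png

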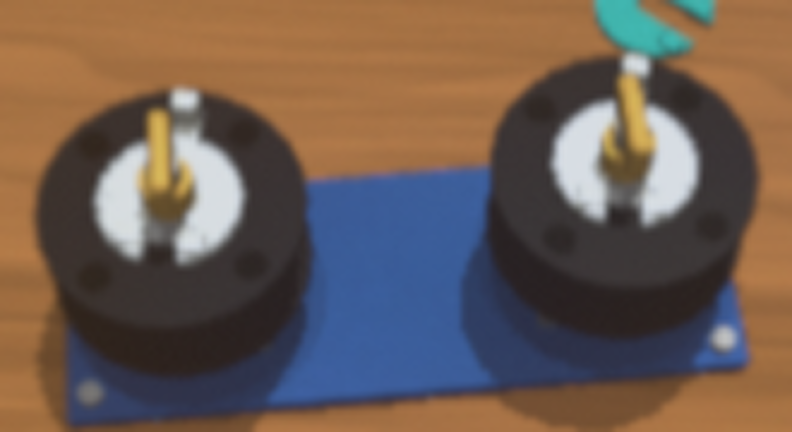

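View pics/cb.png

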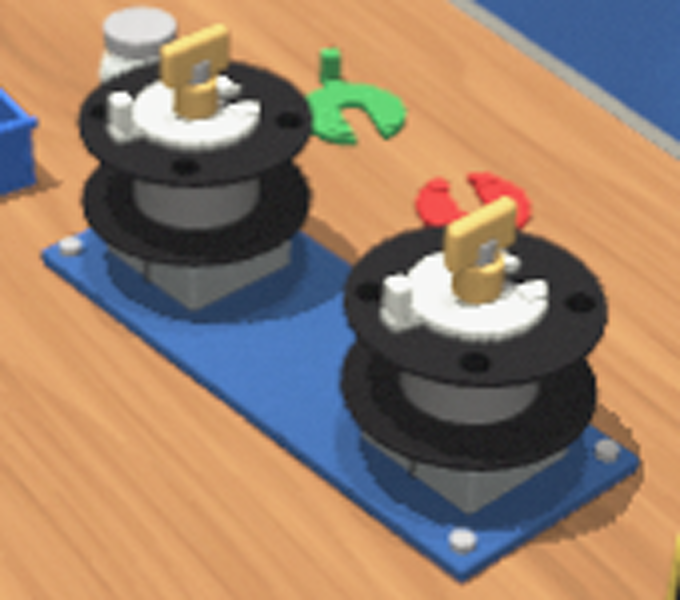

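```bash
python3 - <<'E'
from h import *
a=load('s0');b=load('d0')
print('side nutL/R top z180', onz(b,249,159,180).round(1), onz(b,320.2,204.5,180).round(1))
for p in((227.7,208.3),(228.3,222),(325.8,201.7),(328.3,215.8)): print('scene',onz(a,*p,180).round(1))
# rack corners, z=12
for p in((70,424),(748,366)): print('rack c',onz(a,195+p[0]/4.8,185+p[1]/4.8,12).round(1))
for p in((42,256),(462,580),(638,460)): print('rack side',onz(b,200+p[0]/4,150+p[1]/4,12).round(1))
# reel dark ellipses
for n,i,rois in(('s',a,((195,265,200,270),(290,360,195,260))),('d',b,((215,285,160,200),(280,355,200,245)))):
    for (x0,x1,y0,y1) in rois: pass
# tabs top z=122+28=150
for p in((184,95),(636,62)): print('tab s',onz(a,195+p[0]/4.8,185+p[1]/4.8,150).round(1))
for p in((120,96),(397,282)): print('tab d',onz(b,200+p[0]/4,150+p[1]/4,150).round(1))
# bin
h=cv2.cvtColor(a['frame'],cv2.COLOR_RGB2HSV);m=cv2.inRange(h,(105,150,40),(125,255,255))
N,l,s,c=cv2.connectedComponentsWithStats(m)
k=l[205,400] or 1
k=max((j for j in range(1,N) if abs(c[j][0]-398)<5 and abs(c[j][1]-200)<5),key=lambda j:s[j][4])
cn=max(cv2.findContours((l==k).astype('uint8'),0,1)[0],key=cv2.contourArea)
q=cv2.approxPolyDP(cn,6,True)[:,0]; print(q.tolist()); 
for p in q: print('bin z60',onz(a,*p,55).round(1))
q=R.from_quat(robot.get_obs()['ee_rot']).as_matrix();print(q.round(2))
w=load('w0');M=R.from_quat(w['orientation']).as_matrix();print((q.T@(w['origin']-robot.get_obs()['ee_pos'])).round(1),(q.T@M).round(3))
E
```

```text
side nutL/R top z180 [584.6 125.7 180. ] [ 612.6 -125.9  180. ]
scene [ 593.2 -123.8  180. ]
scene [ 633.  -117.9  180. ]
scene [563.7 123.4 180. ]
scene [605.6 128.7 180. ]
rack c [ 700.6 -182.3   12. ]
rack c [649.3 208.9  12. ]
rack side [497.4 181.8  12. ]
rack side [ 547.6 -212.3   12. ]
rack side [ 696.2 -188.7   12. ]
tab s [ 562.7 -115.8  150. ]
tab s [531.3 131.7 150. ]
tab d [533.2 132.  150. ]
tab d [ 564.5 -116.8  150. ]
[[369, 167], [374, 222], [436, 223], [425, 170], [434, 219], [428, 222], [418, 179], [374, 177]]
bin z60 [343.9 276.7  55. ]
bin z60 [544.1 274.4  55. ]
bin z60 [540.7 456.   55. ]
bin z60 [347.1 454.7  55. ]
bin z60 [527.3 452.3  55. ]
bin z60 [538.2 432.7  55. ]
bin z60 [383.8 426.5  55. ]
bin z60 [382.6 288.9  55. ]
[[ 0.92 -0.    0.39]
 [-0.39 -0.    0.92]
 [-0.   -1.   -0.  ]]
[-74.6 -80.8   0.5] [[-0.     0.965  0.261]
 [ 0.    -0.261  0.965]
 [ 1.     0.    -0.   ]]
```

```bash
cat >> h.py <<'E'
def state():
    o=robot.get_obs(); M=R.from_quat(o['ee_rot']).as_matrix()
    print('t%.2f'%o['t'],'pos',o['ee_pos'].round(1),'yaw %.3f'%np.arctan2(M[1,2],M[0,2]),'ydir',M[:,1].round(3),'j6 %.2f'%o['joint_pos'][5],'F',o['contact_force'].round(1),'T',o['wrist_torque'].round(3),'open %.3f'%o['opening'])
    return o,M
def delta(x,y,z,yaw,quiet=False):
    "tool-frame shift (units of 5cm) in present frame, and after turning; turn in 0.1 rad"
    o,M=state()
    Z=np.array([np.cos(yaw),np.sin(yaw),0]);Y=np.array([0,0,-1.]);T=np.c_[np.cross(Y,Z),Y,Z]
    d=np.array([x,y,z])-o['ee_pos']
    print('shift now-frame',(M.T@d/50).round(3),'final-frame',(T.T@d/50).round(3),'turn',(R.from_matrix(M.T@T).as_rotvec()*10).round(3))
E
python3 -c "
from h import *
delta(583.5,124.5,310,1.697)"
```

```text
t0.15 pos [217.  505.1 301.8] yaw 1.165 ydir [-0.001 -0.001 -1.   ] j6 -0.10 F [-0.2  0.1 -0.2] T [-0.009 -0.014 -0.051] open 0.995
shift now-frame [ 9.74  -0.159 -4.101] final-frame [ 6.314 -0.164 -8.475] turn [ 0.015 -5.32  -0.006]
```

>>> carry_out(
  series=[
    [0.4,0,-0.17,0,0,0],
    [0.8,-0.01,-0.34,0,0,0],
    [0.84,-0.02,-0.355,0,0,0],
    [0.84,-0.02,-0.355,0,0,0],
    [0.84,-0.02,-0.355,0,0,0],
    [0.84,-0.02,-0.355,0,0,0],
    [0.84,-0.02,-0.355,0,0,0],
    [0.84,-0.02,-0.355,0,0,0],
  ],
  jaw=0.4,
  squeeze=30,
)

```text
t: 0.95
ee_pos: [452.6, 259.3, 309.0]
ee_rot: [-0.693, 0.143, -0.142, 0.693]
contact_force: [0.1, 0.3, 0.4]
opening: 0.405
```

>>> carry_out(
  series=[
    [0.84,-0.02,-0.355,0,0,0],
    [0.84,-0.02,-0.355,0,0,0],
    [0.84,-0.02,-0.355,0,-0.5,0],
    [0.4,0,-0.2,0,-0.9,0],
    [0.2,0,0,0,-1,0],
    [0,0,0,0,-1,0],
    [0,0,0,0,-1,0],
    [0,0,0,0,-0.92,0],
  ],
)

```text
t: 1.75
ee_pos: [571.4, 143.0, 311.5]
ee_rot: [-0.706, -0.045, 0.046, 0.706]
contact_force: [-0.1, 0.3, -0.4]
opening: 0.401
```

>>> carry_out(
  series=[
    [0,0,0,0,0,0],
    [0,0,0,0,0,0],
  ],
)

```text
t: 1.95
ee_pos: [571.2, 143.3, 311.8]
ee_rot: [-0.706, -0.044, 0.044, 0.706]
contact_force: [-0.2, 0.4, 0.2]
opening: 0.4
```

```bash
python3 -c "
from h import *
delta(583.5,124.5,310,1.697)
save('wrist','w1')"
```

```text
t1.95 pos [571.2 143.3 311.8] yaw 1.695 ydir [-0.001  0.    -1.   ] j6 -1.55 F [-0.2  0.4  0.2] T [ 0.052 -0.01   0.039] open 0.400
shift now-frame [ 0.197  0.036 -0.403] final-frame [ 0.196  0.037 -0.404] turn [-0.001 -0.019 -0.006]
```

View pics/w1.png

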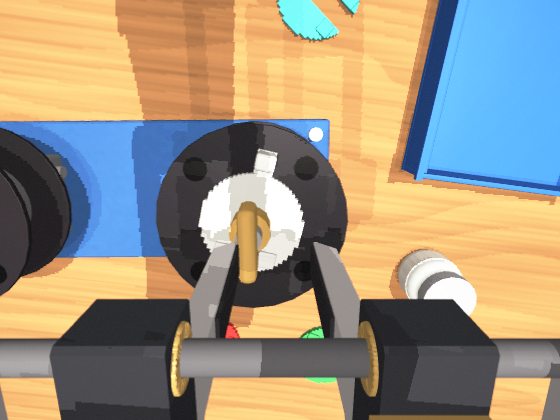

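```bash
python3 - <<'E'
from h import *
w=load('w1')
f=np.array([.992,.126,0])
print('far end',onz(w,249,282,180).round(1),(onz(w,249,282,180)-25*f).round(1))
print('col at180',onz(w,248,240,180).round(1))
# flange contour at z=122: dark mask
g=w['frame'].max(2); m=((g<75)).astype('uint8'); 
pts=[]
for v in range(128,240,6):
    r=np.where(m[v,140:380])[0]+140
    pts+= [onz(w,r[0],v,122)[:2],onz(w,r[-1],v,122)[:2]]
P=np.array(pts)
for _ in range(4):
    s=np.linalg.lstsq(np.c_[2*P,np.ones(len(P))],(P**2).sum(1),rcond=None)[0]
    c=s[:2];rad=np.sqrt(s[2]+c@c);e=abs(np.hypot(*(P-c).T)-rad);P=P[e<max(2*np.median(e),.8)]
print('flange',c.round(1),rad.round(1),len(P))
for r0 in((240,262),(250,266)): pass
print('tab top',onz(w,266,155,150).round(1))
for r in range(205,285,8): 
    row=w['frame'][r,225:275].astype(int); print(r,np.where((row[:,0]>1.6*row[:,2])&(row[:,0]>90))[0][[0,-1]]+225, row[23])
print('rack top edge',[onz(w,u,121,12)[:2].round(1) for u in(100,320)])
E
```

```text
far end [604.6 131.  180. ] [579.8 127.9 180. ]
col at180 [576.4 127.4 180. ]
flange [581.8 126.5] 73.0 28
tab top [526.6 132.  150. ]
205 [241 255] [157 120  66]
213 [236 265] [215 167  89]
221 [232 269] [218 168  91]
229 [229 269] [219 169  91]
237 [229 269] [219 169  91]
245 [238 265] [219 168  90]
253 [239 257] [219 169  91]
261 [239 257] [219 168  91]
269 [239 256] [219 169  91]
277 [238 256] [237 192 104]
rack top edge [array([530.1, -40. ]), array([502.3, 181.4])]
```

```bash
python3 -c "
from h import *
delta(582,127.3,250,1.697)"
```

```text
t2.00 pos [571.2 143.3 311.9] yaw 1.695 ydir [-0.  0. -1.] j6 -1.55 F [ 0.6 -0.7 -0.9] T [ 0.081 -0.005  0.05 ] open 0.402
shift now-frame [ 0.174  1.239 -0.344] final-frame [ 0.173  1.239 -0.345] turn [-0.001 -0.016 -0.004]
```

>>> carry_out(
  series=[
    [0.17,0.1,-0.34,0,0,0],
    [0,0.2,0,0,0,0],
    [0,0.3,0,0,0,0],
    [0,0.3,0,0,0,0],
    [0,0.2,0,0,0,0],
    [0,0.14,0,0,0,0],
    [0,0,0,0,0,0],
  ],
)

```text
t: 2.7
ee_pos: [581.2, 127.6, 248.4]
ee_rot: [0.706, 0.044, -0.046, -0.706]
contact_force: [0.1, -0.0, -0.0]
opening: 0.395
```

>>> carry_out(
  series=[
    [0,0,0,0,0,0],
    [0,0,0,0,0,0],
    [0,0,0,0,0,0],
    [0,0,0,0,0,0],
    [0,0,0,0,0,0],
    [0,0,0,0,0,0],
  ],
  jaw=0,
  squeeze=20,
)

```text
t: 3.3
ee_pos: [582.3, 127.0, 251.0]
ee_rot: [0.706, 0.045, -0.044, -0.705]
contact_force: [1.0, -3.1, 2.7]
opening: 0.126
```

```bash
python3 -c "
from h import *
delta(582,127.3,250,1.697); save('wrist','w2')"
```

```text
t3.30 pos [582.3 127.  251. ] yaw 1.696 ydir [ 0.002 -0.001 -1.   ] j6 -1.58 F [ 1.  -3.1  2.7] T [-0.471 -0.055  0.024] open 0.126
shift now-frame [-0.004  0.021  0.008] final-frame [-0.004  0.021  0.008] turn [ 0.011 -0.005  0.016]
```

>>> carry_out(
  series=[
    [0,0,0,0,-0.3,0],
    [0,0,0,0,-0.3,0],
    [0,0,0,0,0,0],
    [0,0,0,0,0,0],
  ],
  squeeze=30,
)

```text
t: 3.75
ee_pos: [582.3, 127.0, 251.0]
ee_rot: [0.704, 0.066, -0.065, -0.704]
contact_force: [0.2, -3.6, 4.8]
opening: 0.125
```

```bash
python3 -c "
from h import *
state()"
```

```text
t3.75 pos [582.3 127.  251. ] yaw 1.756 ydir [ 0.002 -0.001 -1.   ] j6 -1.64 F [ 0.2 -3.6  4.8] T [-0.729 -0.104 -0.186] open 0.125
```

>>> carry_out(
  series=[
    [0,0,0,0,0.4,0],
    [0,0,0,0,0.4,0],
    [0,0,0,0,0.4,0],
    [0,0,0,0,0,0],
    [0,0,0,0,0,0],
  ],
)

```text
t: 4.25
ee_pos: [582.3, 127.0, 251.0]
ee_rot: [0.707, 0.024, -0.023, -0.706]
contact_force: [1.1, -4.2, 4.5]
opening: 0.125
```

```bash
python3 -c "
from h import *
state()"
```

```text
t4.25 pos [582.3 127.  251. ] yaw 1.638 ydir [ 0.002 -0.001 -1.   ] j6 -1.52 F [ 1.1 -4.2  4.5] T [-0.818 -0.042  0.171] open 0.125
```

>>> carry_out(
  series=[
    [0,0,0,0,0.3,0],
    [0,0,0,0,0.3,0],
    [0,0,0,0,0,0],
    [0,0,0,0,0,0],
  ],
)

```text
t: 4.65
ee_pos: [582.2, 127.0, 251.1]
ee_rot: [0.708, 0.003, -0.002, -0.707]
contact_force: [0.7, -4.4, 5.4]
opening: 0.124
```

```bash
python3 -c "
from h import *
state()"
```

```text
t4.65 pos [582.2 127.  251.1] yaw 1.578 ydir [ 0.002 -0.001 -1.   ] j6 -1.46 F [ 0.7 -4.4  5.4] T [-0.883 -0.052  0.214] open 0.124
```

>>> carry_out(
  series=[
    [0,0,0,0,-0.6,0],
    [0,0,0,0,-0.6,0],
    [0,0,0,0,-0.6,0],
    [0,0,0,0,-0.6,0],
    [0,0,0,0,0,0],
    [0,0,0,0,0,0],
  ],
)

```text
t: 5.25
ee_pos: [582.2, 127.1, 251.0]
ee_rot: [0.702, 0.087, -0.086, -0.702]
contact_force: [0.5, -4.4, 4.9]
opening: 0.123
```

```bash
python3 -c "
from h import *
state()"
```

```text
t5.25 pos [582.2 127.1 251. ] yaw 1.816 ydir [ 0.002 -0.001 -1.   ] j6 -1.70 F [ 0.5 -4.4  4.9] T [-0.73  -0.071 -0.409] open 0.123
```

>>> carry_out(
  series=[
    [0,0,0,0,1,0],
    [0,0,0,0,1,0],
    [0,-0.0025,0,0,1,0],
    [0,-0.0025,0,0,1,0],
    [0,-0.0025,0,0,1,0],
    [0,-0.0025,0,0,1,0],
    [0,-0.0025,0,0,1,0],
    [0,0,0,0,0,0],
  ],
)

```text
t: 6.05
ee_pos: [582.2, 126.7, 251.7]
ee_rot: [0.689, -0.159, 0.16, -0.688]
contact_force: [-0.0, -4.9, 6.6]
opening: 0.125
```

```bash
python3 -c "
from h import *
state()"
```

```text
t6.05 pos [582.2 126.7 251.7] yaw 1.116 ydir [ 0.001 -0.002 -1.   ] j6 -1.00 F [-0.  -4.9  6.6] T [-1.005 -0.057  0.212] open 0.125
```

>>> carry_out(
  series=[
    [0,-0.0025,0,0,1,0],
    [0,-0.0025,0,0,1,0],
    [0,-0.0025,0,0,1,0],
    [0,-0.0025,0,0,1,0],
    [0,-0.0025,0,0,1,0],
    [0,-0.0025,0,0,1,0],
    [0,-0.0025,0,0,1,0],
    [0,-0.0025,0,0,1,0],
  ],
)

```text
t: 6.85
ee_pos: [581.9, 126.3, 252.7]
ee_rot: [0.573, -0.415, 0.417, -0.571]
contact_force: [-0.7, -6.6, 5.9]
opening: 0.124
```

>>> carry_out(
  series=[
    [0,-0.0025,0,0,1,0],
    [0,-0.0025,0,0,1,0],
    [0,-0.0025,0,0,1,0],
    [0,-0.0025,0,0,1,0],
    [0,-0.0025,0,0,1,0],
    [0,-0.0025,0,0,1,0],
    [0,-0.0025,0,0,1,0],
    [0,-0.0025,0,0,1,0],
  ],
)

```text
t: 7.65
ee_pos: [581.4, 126.4, 253.7]
ee_rot: [0.366, -0.605, 0.606, -0.364]
contact_force: [-3.3, -6.0, 6.7]
opening: 0.125
```

```bash
python3 -c "
from h import *
state()"
```

```text
t7.65 pos [581.4 126.4 253.7] yaw -0.487 ydir [-0.001 -0.003 -1.   ] j6 0.61 F [-3.3 -6.   6.7] T [-1.225  0.584  0.216] open 0.125
```

>>> carry_out(
  series=[
    [0,-0.0025,0,0,1,0],
    [0,-0.0025,0,0,1,0],
    [0,-0.0025,0,0,1,0],
    [0,-0.0025,0,0,1,0],
    [0,-0.0025,0,0,1,0],
    [0,-0.0025,0,0,1,0],
    [0,-0.0025,0,0,1,0],
    [0,-0.0025,0,0,1,0],
  ],
)

```text
t: 8.45
ee_pos: [581.1, 126.7, 254.7]
ee_rot: [0.101, -0.699, 0.701, -0.099]
contact_force: [-3.4, -5.1, 7.8]
opening: 0.125
```

>>> carry_out(
  series=[
    [0,-0.0025,0,0,1,0],
    [0,-0.0025,0,0,1,0],
    [0,-0.0025,0,0,1,0],
    [0,-0.0025,0,0,1,0],
    [0,-0.0025,0,0,1,0],
    [0,-0.0025,0,0,1,0],
    [0,-0.0025,0,0,1,0],
    [0,-0.0025,0,0,1,0],
  ],
)

```text
t: 9.25
ee_pos: [581.1, 127.2, 255.7]
ee_rot: [-0.18, -0.683, 0.684, 0.181]
contact_force: [-2.8, -4.3, 7.5]
opening: 0.125
```

```bash
python3 -c "
from h import *
state()"
```

```text
t9.25 pos [581.1 127.2 255.7] yaw -2.086 ydir [-0.002 -0.001 -1.   ] j6 2.21 F [-2.8 -4.3  7.5] T [-0.775  0.818  0.188] open 0.125
```

>>> carry_out(
  series=[
    [0,0,0,0,0,0],
    [0,0,0,0,0,0],
    [0,-0.2,0,0,0,0],
    [0,-0.4,0,0,0,0],
    [0,-0.4,0,0,-0.9,0],
    [0,-0.2,0,0,-0.9,0],
    [0,0,0,0,-0.9,0],
    [0,0,0,0,-0.8,0],
  ],
  jaw=0.4,
)

```text
t: 10.05
ee_pos: [582.1, 128.0, 315.8]
ee_rot: [0.056, 0.705, -0.704, -0.055]
contact_force: [-0.2, -0.4, -0.3]
opening: 0.396
```

```bash
python3 -c "
from h import *
delta(531,133,315,-1.727)"
```

```text
t10.05 pos [582.1 128.  315.8] yaw -1.728 ydir [ 0.001  0.001 -1.   ] j6 1.85 F [-0.2 -0.4 -0.3] T [-0.048  0.162 -0.01 ] open 0.396
shift now-frame [1.025 0.015 0.062] final-frame [1.025 0.016 0.061] turn [ 0.014 -0.013 -0.01 ]
```

>>> carry_out(
  series=[
    [0.3,0,0,0,0,0],
    [0.5,0,0.06,0,0,0],
    [0.22,0,0,0,0,0],
    [0,0,0,0,0,0],
    [0,0,0,0,0,0],
  ],
)

```text
t: 10.55
ee_pos: [531.5, 132.9, 315.1]
ee_rot: [0.058, 0.705, -0.705, -0.057]
contact_force: [0.2, 0.8, 0.2]
opening: 0.402
```

```bash
python3 -c "
from h import *
delta(531,133,315,-1.727); save('wrist','w3')"
```

```text
t10.55 pos [531.5 132.9 315.1] yaw -1.732 ydir [ 0.001  0.    -1.   ] j6 1.87 F [0.2 0.8 0.2] T [ 0.     0.158 -0.021] open 0.402
shift now-frame [0.009 0.003 0.   ] final-frame [0.009 0.003 0.   ] turn [ 0.006 -0.055 -0.011]
```

View pics/w3.png

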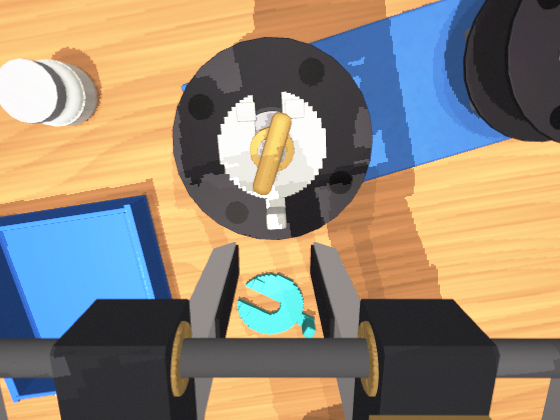

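```bash
python3 - <<'E'
from h import *
w=load('w3'); f=w['frame'].astype(int)
m=((f.min(2)>150)&(f.max(2)-f.min(2)<40)).astype('uint8')
for v in range(192,236,3):
    r=np.where(m[v,255:300])[0]+255
    print(v,(r[0],r[-1]) if len(r) else None, f[v,276])
P=[]
for v in range(112,185,4):
    r=np.where(m[v,205:340])[0]+205
    P+=[onz(w,r[0],v,128)[:2],onz(w,r[-1]+1,v,128)[:2]]
P=np.array(P)
for _ in range(5):
    s=np.linalg.lstsq(np.c_[2*P,np.ones(len(P))],(P**2).sum(1),rcond=None)[0];c=s[:2];rad=np.sqrt(s[2]+c@c);e=abs(np.hypot(*(P-c).T)-rad);P=P[e<max(2*np.median(e),.6)]
print('washer',c.round(1),rad,len(P))
for v in(205,212,220,228): print(v,onz(w,276.5,v,150).round(1))
print('slot',onz(w,268,100,128).round(1))
for v in(95,100,105): print(v, np.where(m[v,235:310])[0]+235)
E
```

```text
192 (np.int64(255), np.int64(294)) [255 255 255]
195 (np.int64(255), np.int64(290)) [255 255 255]
198 (np.int64(264), np.int64(284)) [255 255 254]
201 (np.int64(266), np.int64(284)) [212 209 199]
204 (np.int64(266), np.int64(284)) [213 210 199]
207 (np.int64(266), np.int64(269)) [149 148 140]
210 None [155 152 146]
213 (np.int64(273), np.int64(283)) [171 165 157]
216 (np.int64(266), np.int64(285)) [255 255 254]
219 (np.int64(266), np.int64(285)) [255 255 255]
222 (np.int64(267), np.int64(285)) [255 255 255]
225 (np.int64(267), np.int64(285)) [255 255 255]
228 (np.int64(267), np.int64(283)) [254 254 253]
231 None [94 87 90]
234 None [94 87 89]
washer [582.8 126.3] 39.46637920469979 23
205 [544.5 129.6 150. ]
212 [539.5 130.4 150. ]
220 [533.7 131.3 150. ]
228 [527.9 132.3 150. ]
slot [615.2 124.1 128. ]
95 [248 249 250 251 252 282 283 284 285 286 287 288 289 290 291 292 293 294]
100 [240 241 242 243 244 245 246 247 248 249 250 251 252 282 283 284 285 286
 287 288 289 290 291 292 293 294 295 296 297 298 299 300 301 302 303]
105 [236 237 238 239 240 241 242 243 244 245 246 247 248 249 250 251 252 253
 254 282 283 284 285 286 287 288 289 290 291 292 293 294 295 296 297 298
 299 300 301 302 303 304 305 306 307]
```

>>> carry_out(
  series=[
    [0,0.2,0.023,0,-0.6,0],
    [0,0.4,0,0,0,0],
    [0,0.5,0,0,0,0],
    [0,0.4,0,0,0,0],
    [0,0.2,0,0,0,0],
    [0,0,0,0,0,0],
    [0,0,0,0,0,0],
  ],
)

```text
t: 11.3
ee_pos: [531.6, 131.6, 230.5]
ee_rot: [0.037, 0.706, -0.706, -0.036]
contact_force: [-0.3, -0.8, 0.0]
opening: 0.401
```

```bash
python3 -c "
from h import *
delta(532,131.7,223,-1.671)"
```

```text
t11.30 pos [531.6 131.6 230.5] yaw -1.673 ydir [ 0.001  0.    -1.   ] j6 1.81 F [-0.3 -0.8  0. ] T [-0.033  0.134 -0.01 ] open 0.401
shift now-frame [-0.009  0.15  -0.003] final-frame [-0.009  0.15  -0.003] turn [ 0.003 -0.021 -0.01 ]
```

>>> carry_out(
  series=[
    [0,0.1,0,0,0,0],
    [-0.01,0.05,0,0,0,0],
    [0,0,0,0,0,0],
  ],
)

```text
t: 11.6
ee_pos: [531.5, 131.6, 222.4]
ee_rot: [0.036, 0.706, -0.706, -0.036]
contact_force: [-0.9, 0.6, -0.1]
opening: 0.4
```

>>> carry_out(
  series=[
    [0,0,0,0,0,0],
    [0,0,0,0,0,0],
    [0,0,0,0,0,0],
    [0,0,0,0,0,0],
    [0,0,0,0,0,0],
    [0,0,0,0,0,0],
  ],
  jaw=0,
  squeeze=20,
)

```text
t: 12.2
ee_pos: [531.4, 131.6, 222.5]
ee_rot: [0.036, 0.706, -0.706, -0.036]
contact_force: [0.2, -1.0, 1.0]
opening: 0.146
```

```bash
python3 -c "
from h import *
delta(532,131.7,223,-1.671)"
```

```text
t12.20 pos [531.4 131.6 222.5] yaw -1.673 ydir [ 0.  0. -1.] j6 1.81 F [ 0.2 -1.   1. ] T [ 0.066  0.144 -0.01 ] open 0.146
shift now-frame [-0.011 -0.01  -0.003] final-frame [-0.011 -0.01  -0.003] turn [ 0.002 -0.019 -0.003]
```

>>> carry_out(
  series=[
    [0,-0.01,0,0,0,0],
    [0.05,0,0,0,0,0],
    [0.1,0,0,0,0,0],
    [0.1,0,0,0,0,0],
    [0,0,0,0,0,0],
  ],
  squeeze=40,
)

```text
t: 12.7
ee_pos: [518.1, 133.0, 222.7]
ee_rot: [0.036, 0.706, -0.706, -0.036]
contact_force: [0.7, 0.7, -1.3]
opening: 0.143
```

```bash
python3 -c "
from h import *
state()"
```

```text
t12.70 pos [518.1 133.  222.7] yaw -1.673 ydir [-0.001  0.    -1.   ] j6 1.82 F [ 0.7  0.7 -1.3] T [ 0.025  0.245 -0.001] open 0.143
```

Moving freely. Pull on to about 75 mm, then lift.

>>> carry_out(
  series=[
    [0.2,0,0,0,0,0],
    [0.25,0,0,0,0,0],
    [0.25,0,0,0,0,0],
    [0.25,0,0,0,0,0],
    [0.25,0,0,0,0,0],
    [0.2,0,0,0,0,0],
    [0.1,-0.1,0,0,0,0],
    [0,-0.3,0,0,0,0],
  ],
)

```text
t: 13.5
ee_pos: [442.8, 140.5, 241.9]
ee_rot: [-0.035, -0.706, 0.706, 0.037]
contact_force: [0.4, -0.1, -0.1]
opening: 0.145
```

```bash
python3 -c "
from h import *
save('wrist','w4'); delta(393.5,365,270,-1.571)"
```

```text
t13.55 pos [444.7 140.7 245.8] yaw -1.673 ydir [ 0.004  0.001 -1.   ] j6 1.86 F [ 0.8 -0.   0.8] T [-0.001  0.153 -0.001] open 0.144
shift now-frame [ 1.473 -0.485 -4.359] final-frame [ 1.025 -0.484 -4.485] turn [ 0.01  -1.017 -0.04 ]
```

View pics/w4.png

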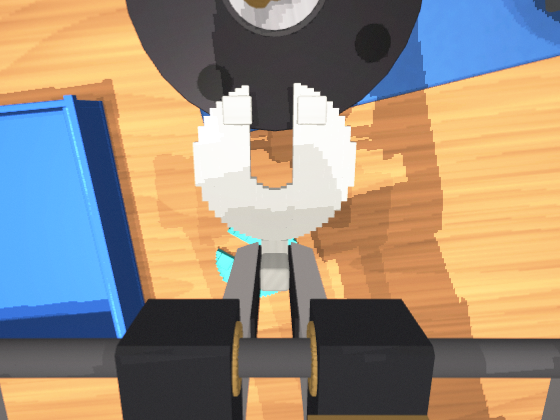

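>>> carry_out(
  series=[
    [0,-0.35,-0.2,0,0,0],
    [0.25,-0.13,-0.65,0,0,0],
    [0.25,0,-0.75,0,0,0],
    [0.25,0,-0.75,0,0,0],
    [0.25,0,-0.75,0,0,0],
    [0.25,0,-0.7,0,-0.3,0],
    [0.22,0,-0.5,0,-0.7,0],
    [0,0,0,0,0,0],
  ],
)

```text
t: 14.35
ee_pos: [391.3, 364.4, 266.7]
ee_rot: [-0.001, 0.708, -0.707, 0.001]
contact_force: [0.5, -0.3, -0.8]
opening: 0.149
```

>>> carry_out(
  series=[
    [0,0,0,0,0,0],
    [0,0,0,0,0,0],
  ],
)

```text
t: 14.55
ee_pos: [392.8, 360.9, 266.9]
ee_rot: [-0.001, -0.707, 0.707, 0.001]
contact_force: [-0.6, -0.3, -0.3]
opening: 0.15
```

```bash
python3 - <<'E'
from h import *
w=save('wrist','w5'); delta(393.5,365,105.5,-1.571)
f=w['frame'].copy()
for P in((344,275,55),(544,275,55),(344,455,55),(544,455,55)): 
    u=proj(w,P); print(P,np.round(u)); cv2.circle(f,tuple(int(x) for x in u),4,(255,0,0),-1)
cv2.imwrite('pics/w5m.png',f[:,:,::-1])
E
```

```text
t14.60 pos [392.9 360.7 266.9] yaw -1.575 ydir [ 0. -0. -1.] j6 2.21 F [ 0.2  0.1 -1. ] T [0.027 0.191 0.028] open 0.146
shift now-frame [-0.01   3.228 -0.087] final-frame [-0.012  3.228 -0.086] turn [-0.002 -0.039 -0.004]
(344, 275, 55) [374. 261.]
(544, 275, 55) [393.   3.]
(344, 455, 55) [166. 261.]
(544, 455, 55) [143.   4.]
```

View pics/w5m.png

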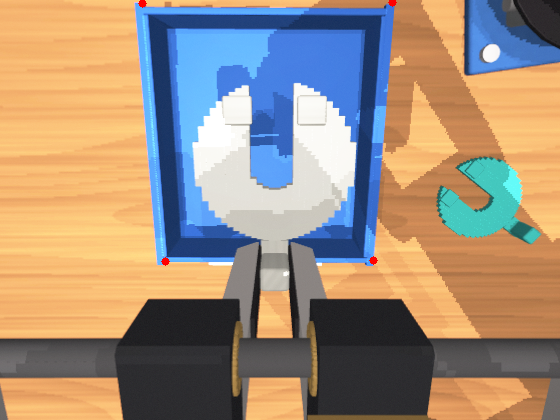

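>>> carry_out(
  series=[
    [0.04,0.3,-0.1,0,0,0],
    [0,0.6,0,0,0,0],
    [0,0.7,0,0,0,0],
    [0,0.7,0,0,0,0],
    [0,0.5,0,0,0,0],
    [0,0.25,0,0,0,0],
    [0,0.05,0,0,0,0],
    [0,0,0,0,0,0],
  ],
)

```text
t: 15.4
ee_pos: [390.8, 366.6, 112.1]
ee_rot: [0.001, 0.707, -0.707, -0.001]
contact_force: [0.1, 0.3, -1.4]
opening: 0.148
```

```bash
python3 -c "
from h import *
delta(391,366,105.8,-1.571)"
```

```text
t15.40 pos [390.8 366.6 112.1] yaw -1.573 ydir [ 0.001  0.    -1.   ] j6 2.22 F [ 0.1  0.3 -1.4] T [0.027 0.167 0.035] open 0.148
shift now-frame [-0.004  0.127  0.013] final-frame [-0.004  0.127  0.013] turn [ 0.004 -0.025 -0.005]
```

>>> carry_out(
  series=[
    [0,0.07,0,0,0,0],
    [0,0.03,0,0,0,0],
    [0,0.02,0,0,0,0],
    [0,0,0,0,0,0],
    [0,0,0,0,0,0],
  ],
)

```text
t: 15.9
ee_pos: [390.5, 366.7, 106.1]
ee_rot: [0.001, 0.707, -0.707, -0.001]
contact_force: [0.5, -0.6, -0.2]
opening: 0.146
```

```bash
python3 -c "
from h import *
delta(391,366,105.8,-1.571)"
```

```text
t15.90 pos [390.5 366.7 106.1] yaw -1.573 ydir [ 0.  0. -1.] j6 2.22 F [ 0.5 -0.6 -0.2] T [-0.011  0.174 -0.068] open 0.146
shift now-frame [-0.01   0.006  0.014] final-frame [-0.01   0.006  0.014] turn [ 0.003 -0.019 -0.005]
```

Near contact; release and rise.

>>> carry_out(
  series=[
    [0,0.01,0,0,0,0],
    [0,0,0,0,0,0],
  ],
)

```text
t: 16.1
ee_pos: [390.5, 366.7, 105.5]
ee_rot: [0.001, 0.707, -0.707, -0.001]
contact_force: [-0.0, 0.0, 0.3]
opening: 0.145
```

>>> carry_out(
  series=[
    [0,0,0,0,0,0],
    [0,0,0,0,0,0],
    [0,0,0,0,0,0],
    [0,-0.2,0,0,0,0],
    [0,-0.5,0,0,0,0],
    [0,-0.8,0,0,0,0],
    [0,-0.9,0,0,0,0],
    [0,-0.9,0,0,0,0],
  ],
  jaw=0.4,
)

```text
t: 16.9
ee_pos: [390.1, 366.4, 272.6]
ee_rot: [0.001, 0.707, -0.707, -0.001]
contact_force: [0.2, 0.9, -0.1]
opening: 0.397
```

>>> carry_out(
  series=[
    [0.5,0,0,0,0,0],
    [0.5,0,0,0,0,0],
    [0,0,0,0,0,0],
    [0,0,0,0,0,0],
  ],
)

```text
t: 17.3
ee_pos: [340.4, 366.8, 271.1]
ee_rot: [0.001, 0.707, -0.707, 0.0]
contact_force: [0.1, -0.1, 0.5]
opening: 0.402
```

```bash
python3 - <<'E'
from h import *
state(); w=save('wrist','w6'); s=save('scene','s1'); d=save('side','d1')
f=w['frame'].astype(int); m=((f.min(2)>140)&(f.max(2)-f.min(2)<45)).astype('uint8')
sc=cv2.resize(s['frame'][140:320,130:450],(560,315))
cv2.imwrite('pics/c6.png',np.vstack([cv2.resize(w['frame'],(373,280)),np.zeros((1,373,3),'uint8')])[:,:,::-1])
a=np.zeros((600,800,3),'uint8');a[:280,:373]=cv2.resize(w['frame'],(373,280));a[:280,380:753]=cv2.resize(d['frame'],(373,280));a[284:599,:560]=sc
cv2.imwrite('pics/fin.png',a[:,:,::-1])
E
```

```text
t17.30 pos [340.4 366.8 271.1] yaw -1.572 ydir [ 0.002  0.001 -1.   ] j6 2.28 F [ 0.1 -0.1  0.5] T [ 0.03   0.123 -0.053] open 0.402
```

View pics/fin.png

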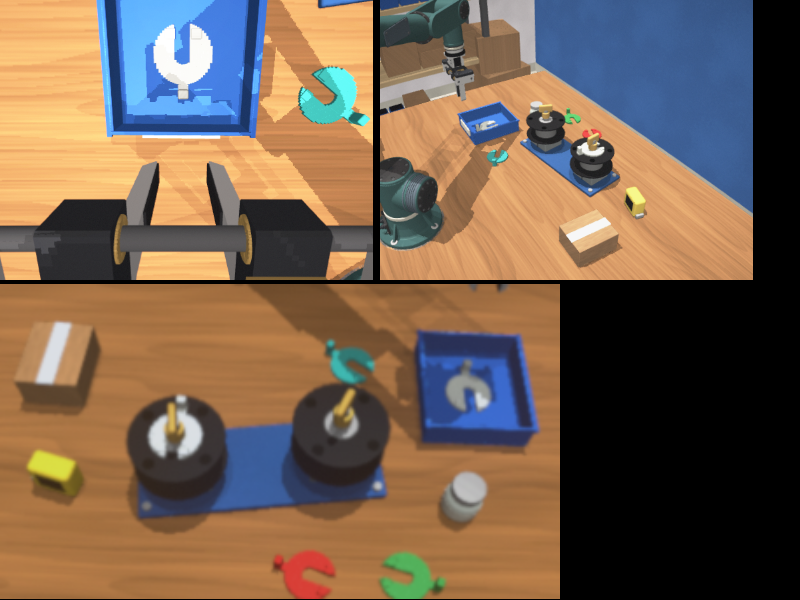

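```bash
python3 -c "
from h import *
print(robot.job_done())"
```

```text
the job is handed in; nothing more can be done
None
```

I handed the job in at about 17 s: the left-hand nut is backed off and its washer lies flat in the blue bin. No verdict came back.

- **Finding the left-hand thread:** I felt the nut at the world +y station, on the bin side. Clockwise the torque levelled off at about 0.21 N m, so the nut was turning loose. Anticlockwise it kept climbing to about 0.41 N m at 0.12 rad, so it was tightening. That makes it the left-hand spindle.
- **Backing off:** I turned it about 3.75 rad (0.6 turn) clockwise. The torque stayed near 0.2 N m and the tool rose 4.7 mm with the nut.
- **Washer:** It came out by its tab with almost no resistance. I laid it at about (442, 367) mm. The bin's middle, from the cameras, is about (443, 366), so they agree within camera accuracy.
- **Last pictures:** The washer is flat in the bin and the gripper touches nothing. The other spindle was never touched and still has its washer. The carton, tape measure, jar and coloured look-alike washers appear where they were.

I did not read either spindle's twist directly. The 0.41 N m peak is the most torque I saw on the spindle I felt. No check failed or disagreed.

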